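# Lay out the evening feed and fasten the dry-food box

## Robot

A 7-joint arm with a two-finger parallel gripper is mounted at the origin on the work surface. World frame = base frame: x ahead of the robot, y to its left, z up, the work surface at z = 0. Lengths are in mm, angles in rad, forces in N, time in s.
With the tool pointing down it reaches from about 400 to 900 mm from the base axis. Payload 5.6 kg.
Tool frame: the origin (TCP) lies midway between the tips of the shut fingers; the grasp point (between the pads) lies 19 mm behind it; z points along the fingers, y is the line along which they close (so a half turn about z gives the same grasp; the last joint's range is limited). The gripper opens to 92 mm and grips with 3 to 60 N. Pads are 20 mm wide; open, the fingers measure 128 mm over their backs; the gripper's body (75 mm by 189 mm) begins 69 mm behind the grasp point.
Start: joints at [-1.355, 0.468, -0.012, 1.603, 0.006, 1.071, -0.056], TCP at [166.39, 628.35, 214.592] pointing down, gripper open.
Joint ranges: [-2.53, 2.53], [-0.31, 2.02], [-1.57, 1.55], [0.28, 2.44], [-1.29, 4.43], [0.15, 1.84], [-2.92, 2.92]. Speed limits (rad/s): [2.57, 2.57, 3.14, 3.14, 3.14, 3.14, 3.14].

## Interface

Orientations are given as a rotation vector (axis times angle).
In Python, from cell import robot, grip, kin, viewer gives the robot as it stands. Calls block until the motion is done:
- robot.movep(position, orientation): joint-space move of the TCP to a pose.
- robot.servo_line(position, feed=150, rotation=None): straight line of the TCP; rotation=None keeps the orientation; feed is the mean speed in mm/s.
- robot.goto_joints(angles): joint-space move.
- grip(opening, newtons=None): opening from 0.0 (shut) to 1.0 (fully open); newtons is the grip in N (None keeps the last); returns when the fingers have stopped.
- robot.hold(seconds).
- kin.ik(position, orientation): joint angles nearest the present ones, or None.
- robot.observe(): the state.
- viewer.read_camera(name): name is "scene" or "top" or "wrist"; returns the picture (400x640x3 uint8, red, green, blue); there is no depth.
- viewer.camera_info(name): a dict with "camera_matrix" (3x3 intrinsics, pixels), "k1" (the pictures are not rectified: a ray, as slopes to the right and down, at radius r is drawn at 1 + k1 r^2 times it, then the intrinsics apply), "R" (3x3) and "t" (3): a world point X has camera coordinates R X + t. Camera axes: x right, y down, z forward; pixel columns grow to the right and rows downward; lengths in mm; the calibration is good to about 2 mm. A picture is of the moment at which its call begins: read the wrist's pose just before it. camera_info takes no time and is no camera call; for the wrist camera it gives the pose at the moment of the call.
A pose or a line that the arm cannot do raises robot.IKError and nothing moves.
- robot.job_done(): hands the job in; it is judged then, once.
Trained networks look in the newest picture that a camera, given by its name, has taken for a name from the list of things; names that differ only in an ending like _2 or _b are one class to them, and where a whole thing is asked for, a point or a joint stands for the part that bears it (a point fixed in the world has none). Each returns a list of dicts, best first, with "confidence" (0 to 1); they miss things now and then, are a little off and sometimes report something else, mostly with a low value. They report only what shows in the picture. A call takes as long as a camera call.
- viewer.silhouettes(name, camera): "mask" (400x640 bool, what is visible of it).
- viewer.pinpoint(name, camera): "at" ([x, y, z] in mm, in the coordinates of the camera as it stood for that picture, good to about 4 mm: a listed point, or the origin of a listed thing).
The state is a dict: "t": time; "joints": joint angles; "joint_velocities": joint speeds; "joint_torque": joint torques, N m; "tcp_pos": TCP position; "tcp_rot": TCP orientation; "contact_force": force on the tool from outside, world axes, zero at the start; "wrist_torque": the same for the moment, N m; "grip_width": opening from 0.0 (shut) to 1.0 (fully open); "grip_force": force on a finger pad.
Only numpy, scipy, OpenCV 4.12 (cv2) and the standard library are available. Lean on these libraries where they do the work, as an engineer would, in place of code of your own. Each camera call takes 0.05 s, during which the arm holds its last target. There are 200 camera calls.

## Task

Lay out the evening feed: unlock the dry-food box by swinging its fastener lever over the cam, open the hood, and stand every food tub you find inside upright on the shelf just to the left (as the robot sees it) of the feeding dish of its colour, about 20 mm clear of the dish and centred on its left side. When all are out, shut the hood and swing the lever back over its hump until it drops fully into the low notch. Leave the dishes about where they are and do not disturb anything else on the shelf.

Things in the scene. Friction and masses are not known exactly. Their poses are not given: they have to be found in the camera images.
- feed_box: Fixed dry-food box: grey tray 145 (its x) x 190 mm (its y), walls 35 mm high, 5 thick, under a clear hinged hood (top 90 mm up). Origin: centre of the underside, on the shelf; z up; its front faces its -x, towards the robot. Inside, tubs stand 5 mm above the shelf, loose in four wells centred at (+-33, +-46) mm (about 64 x 64, rims 23 mm up).
- lid (a joint): Clear plastic hood (0.3 kg) hinged along the tray's back rim. 0 = shut, grows as its front rises, stop at 1.75 rad. Light hinge: above about 1.3 rad it leans back by itself and rests against the stop, lower down it sinks shut. While the fastener is in its low notch, its tongue holds the hood down. At the stop it stands 180 mm high (tab 222) just behind the back wells: wide grippers need care.
- lid_tab (a point): Grip point on the hood's black pull tab, which sticks 50 mm straight out of the hood's front (30 mm wide along box y, 8 thick; can be pinched across its width from above at any lid angle). The point is mid-width, mid-thickness, 32 mm out. Shut: at (-104.5, -45, 61) mm in the box frame. Open, the tab points up.
- lid_hinge (a point): Middle of the hood's hinge line, which runs along the box's y: at (72.5, 0, 35) mm in the box frame.
- latch (a joint): Cam fastener: a steel lever on an upright spindle, spring-pulled (9 to 13 N) down onto a brass cam. 0 = locked in the low notch, lever along box +y; turns counter-clockwise from above to 1.5 rad = open, lever towards box -x. It rises 2 mm at 0.1 rad, 6 at 0.3, 10.5 at 0.5, 14 (hump) at 0.7 to 0.95, then sinks to a shallow rest: 12 mm at 1.2, 10.5 at 1.45. Back over the hump it drops into the notch.
- latch_knob (a point): In the round upright black knob at the lever's end: 20 mm diameter, from 53 to 88 mm above the shelf when locked (bar under it 12 mm wide, top at 53). Point on the knob's axis, 10 mm below its top; locked: (-100, 90, 78) mm in the box frame. It runs on a 60 mm radius about the spindle at (-100, 30) mm. About 5 N sideways turns it.
- tub_red: Food tub, white with a red cap and band: upright cylinder 46 mm diameter, 75 mm tall, about 0.11 kg. Origin: centre of its underside, z up. Starts inside the box; may be absent.
- tub_blue: Food tub, white with a blue cap and band: upright cylinder 46 mm diameter, 75 mm tall, about 0.11 kg. Origin: centre of its underside, z up. Starts inside the box; may be absent.
- tub_green: Food tub, white with a green cap and band: upright cylinder 46 mm diameter, 75 mm tall, about 0.11 kg. Origin: centre of its underside, z up. Starts inside the box; may be absent.
- tub_yellow: Food tub, white with a yellow cap and band: upright cylinder 46 mm diameter, 75 mm tall, about 0.11 kg. Origin: centre of its underside, z up. Starts inside the box; may be absent.
- dish_red: Square shallow red feeding dish, 90 x 90 x 18 mm, loose, about 0.16 kg. Origin: centre of its underside; its +y axis points to its left side as the robot sees it, its +x away from the robot.
- dish_blue: Square shallow blue feeding dish, 90 x 90 x 18 mm, loose, about 0.16 kg. Origin: centre of its underside; its +y axis points to its left side as the robot sees it, its +x away from the robot.
- dish_green: Square shallow green feeding dish, 90 x 90 x 18 mm, loose, about 0.16 kg. Origin: centre of its underside; its +y axis points to its left side as the robot sees it, its +x away from the robot.
- dish_yellow: Square shallow yellow feeding dish, 90 x 90 x 18 mm, loose, about 0.16 kg. Origin: centre of its underside; its +y axis points to its left side as the robot sees it, its +x away from the robot.
- ornament: Bogwood-style ceramic ornament, dark branches on a brown foot, about 100 x 190 x 117 mm; stays where it is. Origin under its foot.
- conditioner: Bottle, 60 mm diameter, 150 mm tall; stays where it is.
- tong: Yellow plastic feeding tong lying flat, 210 x 50 x 14 mm; stays where it is. Origin at its middle, on the shelf.
- magnet: Blue and black glass-cleaning magnet, 85 x 45 x 34 mm; stays where it is.
- cup: Clear plastic cup, 70 mm diameter, 65 mm tall; stays where it is.

How it is judged:
By the outcome, as a careful person would: the job done as asked, in the order asked, and still so for the second after the job is handed in, with the robot touching nothing.
Of tub_red, tub_blue, tub_green, tub_yellow only 2 to 4 are there at a start; the rules pass over those that are not, and their reading is None.
At some moment in a run one of dish_red, dish_blue, dish_green, dish_yellow may be knocked a few centimetres aside while the robot is not near it.
It also fails if it takes over 210 s, if anything falls off the work surface, if the arm or the gripper's body presses on something with over 40 N, if the wrist force passes 120 N, or if a joint passes its speed limit or range.

## Working session

There is one attempt and no reset: what is moved stays moved. The work goes in short steps, each a Python script; the robot and the scene stay as the last script left them, time stands still between calls to the robot, and variables do not carry over. Pictures are saved under pics/ and viewed, at most 14 in all, crops included, and the job is handed in when it is done.

```bash
ls; mkdir -p pics
cat > h.py <<'E'
import numpy as np, cv2
from scipy.spatial.transform import Rotation as Ro
from cell import robot, grip, kin, viewer
def shot(cam, fn=None):
    im=viewer.read_camera(cam); 
    if fn: cv2.imwrite('pics/'+fn+'.png', im[:,:,::-1])
    return im
def w(at,info):
    return np.array(info['R']).T@(np.array(at)-np.array(info['t']))
def find(name,cam,info):
    r=viewer.pinpoint(name,cam)
    return [(w(d['at'],info).round(1),round(d['confidence'],2)) for d in r[:2]]
def px(X,info):
    c=np.array(info['R'])@np.array(X)+np.array(info['t']); s=c[:2]/c[2]; s=s*(1+info['k1']*(s@s)); K=np.array(info['camera_matrix'])
    return K[:2,:2]@s+K[:2,2]
def plane(uv,z,info):
    K=np.array(info['camera_matrix']);k=info['k1']
    d=cv2.undistortPoints(np.array([[uv]],float),K,np.array([k,0,0,0,0.]))[0,0]
    R=np.array(info['R']);C=-R.T@np.array(info['t']);v=R.T@np.array([d[0],d[1],1]);return C+v*(z-C[2])/v[2]
def down(yaw): # tool z down, tool y at world angle yaw+90deg..: tool x along yaw
    x=np.array([np.cos(yaw),np.sin(yaw),0]); z=np.array([0,0,-1.]); y=np.cross(z,x)
    return Ro.from_matrix(np.c_[x,y,z]).as_rotvec()
E
python3 - <<'E'
from h import *
np.set_printoptions(suppress=True,precision=1)
o=robot.observe();print(o['t'],o['tcp_rot'],Ro.from_rotvec(o['tcp_rot']).as_matrix())
N="feed_box lid_tab lid_hinge latch_knob tub_red tub_blue tub_green tub_yellow dish_red dish_blue dish_green dish_yellow ornament conditioner tong magnet cup".split()
for c in ("scene","top"):
    shot(c,c+'0');i=viewer.camera_info(c);print(c,-np.array(i['R']).T@i['t'])
    for n in N: print(n,find(n,c,i))
E
```

```text
pics
0.0 [-0.4 -3.1  0. ] [[-1.   0.3 -0. ]
 [ 0.3  1.  -0. ]
 [-0.  -0.  -1. ]]
scene [1222.4   12.7 1106.1]
feed_box [(array([547.3, 242.1,  -4.9]), 0.81), (array([422.9, 301.1,  75.3]), 0.44)]
lid_tab [(array([464.6, 168.3,  59.9]), 0.66)]
lid_hinge [(array([621.6, 272.2,  34.3]), 0.94), (array([ 602.1, -329.2,   -3.3]), 0.32)]
latch_knob [(array([425.5, 301.4,  77.5]), 0.5)]
tub_red [(array([782.7,  11.2,  -3.6]), 0.54), (array([422.9, 298.1,  76.6]), 0.39)]
tub_blue []
tub_green []
tub_yellow []
dish_red []
dish_blue [(array([ 600.1, -327.1,   -4.5]), 0.98)]
dish_green [(array([591.2, -50.1,   0.6]), 0.56)]
dish_yellow [(array([435.1, -61.6,  -0.1]), 0.63)]
ornament [(array([780.1,  10.2,  -1.7]), 0.98)]
conditioner [(array([ 637.4, -432.1,    0. ]), 0.65)]
tong [(array([ 461.6, -514.6,   -1. ]), 0.56)]
magnet [(array([433.1, 428.5,  -0.6]), 0.93)]
cup [(array([ 309.1, -323.6,   -3.3]), 0.82), (array([424.7, 299.5,  76.2]), 0.5)]
top [ 283.2  -57.  1367. ]
feed_box [(array([549.1, 246. ,  -1.1]), 0.82)]
lid_tab [(array([591.6, -51.2,  -2.3]), 0.41)]
lid_hinge []
latch_knob [(array([428.2, 299.4,  76. ]), 0.64)]
tub_red []
tub_blue []
tub_green []
tub_yellow [(array([548.2, 247.2,   0.7]), 0.23)]
dish_red [(array([ 450.9, -315.8,   -1.5]), 0.7), (array([435.5, -59.7,   0.4]), 0.2)]
dish_blue [(array([ 599.1, -323.2,    1. ]), 0.71)]
dish_green [(array([592.3, -49.2,  -2.3]), 0.96)]
dish_yellow [(array([436.1, -58.4,  -2.7]), 0.69)]
ornament [(array([781.6,  10.4,   0.4]), 0.83)]
conditioner [(array([ 634.5, -430.7,    1.5]), 0.83)]
tong [(array([549.1, 248.9,   1. ]), 0.75), (array([ 455.6, -513.1,   -3.6]), 0.55)]
magnet [(array([433.4, 425.8,   4.4]), 0.81)]
cup [(array([ 310.1, -321.2,   -2.9]), 0.83)]
```

```bash
ls pics
```

```text
scene0.png
top0.png
```

View pics/scene0.png

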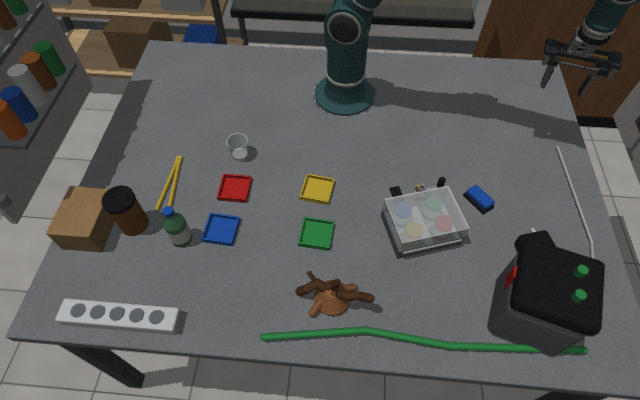

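View pics/top0.png

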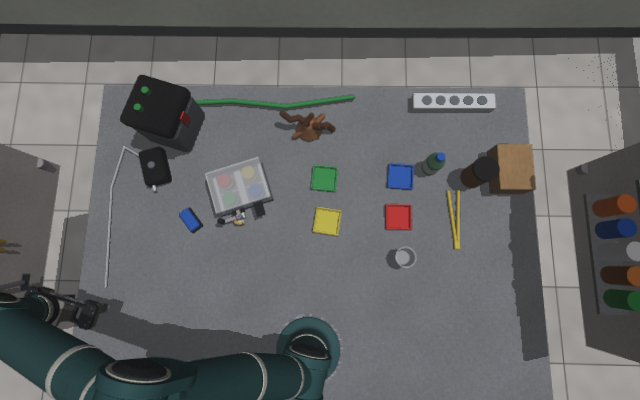

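Scene view: the box is at about px (425,218), with four tubs in it. Blue is front-right, green front-left, yellow back-right and red back-left. The dishes are red (235,188), yellow (318,189), blue (221,229) and green (317,234), and the knob is at (441,183). The top view shows the same layout. Next is a closer look with the wrist camera on the way in.

```bash
cat >> h.py <<'E'
def pick(pos,yaw,prev=None):
    j0=np.array(robot.observe()['joints']); best=None
    for k in (-1,0,1):
        r=down(yaw+k*np.pi); q=kin.ik(list(pos),list(r))
        if q is None: continue
        c=np.abs(np.array(q)-j0).max()
        if best is None or c<best[0]: best=(c,r,k)
    return best
def mv(pos,yaw):
    b=pick(pos,yaw)
    assert b is not None, ('noik',pos,yaw)
    robot.movep(list(pos),list(b[1])); return b[1]
def st():
    o=robot.observe(); print('t%.1f'%o['t'],np.round(o['tcp_pos'],1),'F',np.round(o['contact_force'],1),'w%.3f gf%.1f'%(o['grip_width'],o['grip_force']),'j7 %.2f'%o['joints'][6])
E
python3 - <<'E'
from h import *
np.set_printoptions(suppress=True,precision=1)
mv([480,225,380],0.32);st()
i=viewer.camera_info('wrist');shot('wrist','w1');print(-np.array(i['R']).T@i['t'])
for n in "feed_box lid_tab lid_hinge latch_knob tub_red tub_blue tub_green tub_yellow".split(): print(n,find(n,'wrist',i))
E
```

```text
t3.7 [479.6 225.9 379.7] F [0.5 0.3 0.4] w1.003 gf0.0 j7 1.42
[415.1 204.4 549.4]
feed_box [(array([547.1, 249.1,   1.8]), 0.73)]
lid_tab [(array([467.4, 171.7,  61.3]), 0.66)]
lid_hinge []
latch_knob [(array([423.3, 297.7,  79.6]), 0.84)]
tub_red []
tub_blue []
tub_green [(array([432. , 423.5,   1.1]), 0.43), (array([435.4, -58.5,   4.3]), 0.28)]
tub_yellow [(array([462. , 172.2,  60.7]), 0.43)]
```

View pics/w1.png

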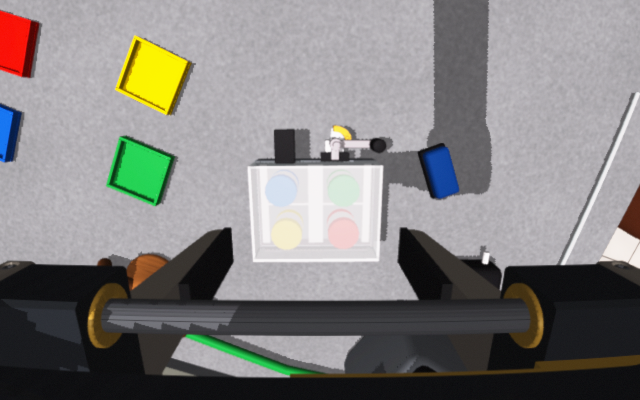

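The wrist view shows the box clearly: tab (285,145), knob (378,145), and tubs blue (281,188), green (343,188), yellow (286,233) and red (342,228). I'll fit the box pose and turn the lever.

```bash
cat >> h.py <<'E'
import json,os
if os.path.exists('box.json'): BX,BY,BT=json.load(open('box.json'))
def B(x,y,z):
    c,s=np.cos(BT),np.sin(BT); return np.array([BX+c*x-s*y,BY+s*x+c*y,z])
def lz(a): return float(np.interp(a,[0,.1,.3,.5,.7,.95,1.2,1.45,1.5],[0,2,6,10.5,14,14,12,10.5,10.5]))
def knob(a): return B(-100-60*np.sin(a),30+60*np.cos(a),78+lz(a))
E
python3 - <<'E'
import h; from h import *
from scipy.optimize import least_squares
np.set_printoptions(suppress=True,precision=3)
O=[((0,0),(547.3,242.1)),((0,0),(549.1,246)),((0,0),(547.1,249.1)),((-104.5,-45),(464.6,168.3)),((-104.5,-45),(467.4,171.7)),((-100,90),(425.5,301.4)),((-100,90),(428.2,299.4)),((-100,90),(423.3,297.7)),((72.5,0),(621.6,272.2))]
def f(p):
    c,s=np.cos(p[2]),np.sin(p[2]);return np.ravel([(p[0]+c*a-s*b-u,p[1]+s*a+c*b-v) for (a,b),(u,v) in O])
r=least_squares(f,[548,245,.32],loss='soft_l1');print(r.x);print(r.fun.reshape(-1,2).round(1))
json.dump(list(r.x),open('box.json','w'));h.BX,h.BY,h.BT=r.x
i=viewer.camera_info('wrist')
for p in [(-100,90,88),(-122.5,-60,61),(-122.5,-30,61),(-72.5,95,90),(-72.5,-95,90),(72.5,95,90),(72.5,-95,90)]: print(p,px(B(*p),i).round(1))
# reach of sweep
for k in (-1,0,1):
    print(k,[None if (q:=kin.ik(list(knob(a)-[0,0,18]),list(down(h.BT+a+k*np.pi)))) is None else round(q[6],2) for a in (0,.5,1,1.5)])
E
```

```text
[549.125 247.252   0.336]
[[ 1.8  5.2]
 [ 0.   1.3]
 [ 2.  -1.8]
 [ 0.7  2. ]
 [-2.1 -1.4]
 [-0.5 -2.2]
 [-3.2 -0.2]
 [ 1.7  1.5]
 [-4.  -1. ]]
(-100, 90, 88) [378.8 145.7]
(-122.5, -60, 61) [272.6 130. ]
(-122.5, -30, 61) [293.2 129.6]
(-72.5, 95, 90) [382.  165.6]
(-72.5, -95, 90) [246.7 167.5]
(72.5, 95, 90) [378.6 261. ]
(72.5, -95, 90) [253.1 262.6]
-1 [np.float64(1.3), np.float64(1.77), np.float64(2.28), np.float64(2.82)]
0 [np.float64(-1.6), np.float64(-1.18), np.float64(-0.72), np.float64(-0.19)]
1 [np.float64(1.3), np.float64(1.77), np.float64(2.28), np.float64(2.82)]
```

Run:
```python
from h import *
dz=np.array([0,0,-17.]) # tip 61 at locked
r=list(down(BT))
robot.movep(list(knob(0)+[0,0,70]),r); grip(0.42)
robot.servo_line(list(knob(0)+dz),feed=120); st()
grip(0.0,20); st()
for a in np.arange(.1,1.51,.1):
    robot.servo_line(list(knob(a)+dz),feed=60,rotation=list(down(BT+a)))
    if round(a*10)%3==0: st()
st(); grip(0.42); robot.servo_line(list(knob(1.5)+[0,0,130]),feed=150); st()
i=viewer.camera_info('wrist');shot('wrist','w2');print(find('latch_knob','wrist',i),knob(1.5))
```

```text
t8.6 [425.5 299.4  61.5] F [-0.5 -0.8 -0.2] w0.421 gf0.0 j7 -1.65
t9.0 [425.  301.8  61.9] F [-1.3  4.6  0.6] w0.213 gf20.0 j7 -1.65
t9.8 [408.9 293.9  67.8] F [-0.4  7.7 -0.8] w0.210 gf20.0 j7 -1.42
t10.6 [395.4 281.1  74. ] F [-4.7  6.4  2.3] w0.216 gf20.0 j7 -1.17
t11.3 [385.5 262.6  75.3] F [-7.5  1.5  5.8] w0.211 gf20.0 j7 -0.90
t12.1 [382.5 243.1  73.1] F [-6.7 -3.7  7.4] w0.211 gf20.0 j7 -0.62
t12.8 [385.  227.7  71.7] F [-8.6  3.   7. ] w0.211 gf20.0 j7 -0.33
t12.8 [385.  227.7  71.7] F [-8.6  3.   7. ] w0.211 gf20.0 j7 -0.33
t14.4 [386.4 226.5 217.7] F [ 1.  -0.1  0.9] w0.419 gf0.0 j7 -0.34
[(array([383.8, 227.3,  90.2]), 0.91)] [386.92681501 226.84597778  88.5       ]
```

View pics/w2.png

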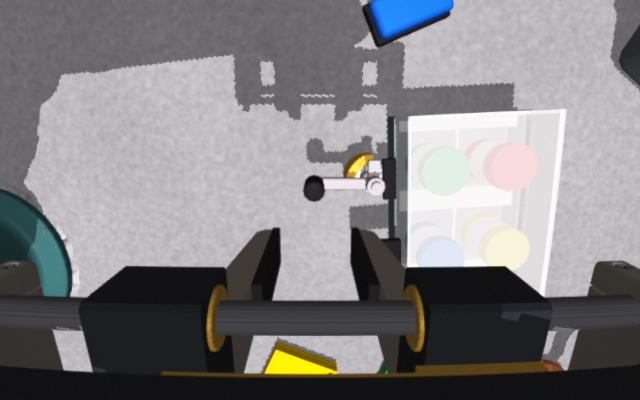

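The lever is at its open rest: the knob at (315,188) points straight away from the box. Next I'll open the hood.

```bash
cat >> h.py <<'E'
def tab(a):
    th=a+np.arctan2(26,177); r=np.hypot(26,177)
    return B(72.5-r*np.cos(th),-45,35+r*np.sin(th))
E
python3 - <<'E'
import json
b=json.load(open('box.json'));b[1]+=1.5;json.dump(b,open('box.json','w'))
E
python3 - <<'E'
from h import *
dz=np.array([0,0,-15.])
r=mv(tab(0)+[0,0,90],BT); grip(0.5)
robot.servo_line(list(tab(0)+dz),feed=120); st()
grip(0.0,15); st()
for a in np.arange(.1,1.61,.1):
    robot.servo_line(list(tab(a)+dz),feed=90)
    if round(a*10)%4==0: st()
grip(0.6); st()
p=np.array(robot.observe()['tcp_pos']); robot.servo_line(list(p+[0,0,110]),feed=150)
mv(B(-60,0,400),BT); st()
i=viewer.camera_info('wrist');shot('wrist','w3')
for n in "lid_tab tub_red tub_blue tub_green tub_yellow dish_red dish_blue dish_green dish_yellow".split(): print(n,find(n,'wrist',i))
for s,n in (((33,46),'BL'),((33,-46),'BR'),((-33,46),'FL'),((-33,-46),'FR')): print(n,B(*s,5))
E
```

```text
t17.0 [465.8 172.   46.5] F [ 0.6 -0.1  0.5] w0.500 gf0.0 j7 -1.50
t17.4 [465.4 173.2  46.6] F [-2.3  4.3  3.2] w0.325 gf15.0 j7 -1.50
t18.8 [487.5 180.6 112.8] F [-2.7  4.5 -0.6] w0.323 gf15.0 j7 -1.53
t20.2 [533.6 196.3 165. ] F [-2.1  4.4  0.2] w0.328 gf15.0 j7 -1.54
t21.6 [594.9 217.1 194.2] F [-0.3  3.9 -3.9] w0.327 gf15.0 j7 -1.53
t23.0 [662.3 240.1 196.4] F [ 0.9  1.5 -0.2] w0.327 gf15.0 j7 -1.51
t23.5 [661.8 240.3 196.2] F [-0.2 -0.2 -0.1] w0.596 gf0.0 j7 -1.51
t25.2 [493.  228.9 399.1] F [-0.1 -0.8  1. ] w0.603 gf0.0 j7 -1.69
lid_tab [(array([549.2, 247.3,   2.3]), 0.19)]
tub_red [(array([566.1, 296.8,   6.9]), 0.9)]
tub_blue [(array([533.7, 188.5,   4. ]), 0.94)]
tub_green [(array([501.8, 274.6,   1.8]), 0.73), (array([551.3, 251.2,   3.3]), 0.48)]
tub_yellow [(array([599.8, 218.8,   2.8]), 0.73)]
dish_red [(array([ 451.9, -315.6,   -1.3]), 0.82), (array([567.4, 297. ,   5.9]), 0.31)]
dish_blue [(array([ 601.2, -322.9,   -2.9]), 0.87)]
dish_green [(array([587.1, -51.3,  -2.7]), 0.76)]
dish_yellow []
BL [565.10249137 303.06299667   5.        ]
BR [595.45244883 216.21324087   5.        ]
FL [502.79723178 281.2902011    5.        ]
FR [533.14718924 194.4404453    5.        ]
```

View pics/w3.png

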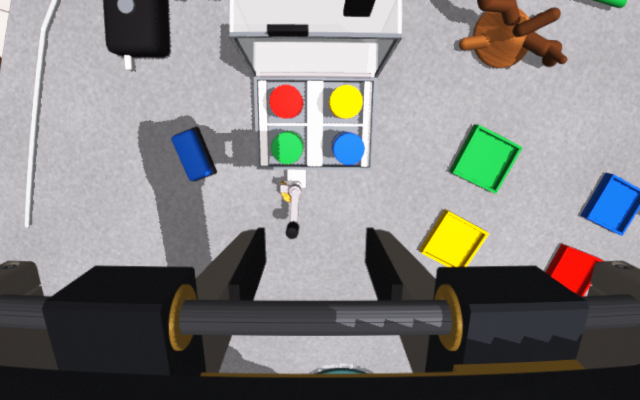

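The hood stands open behind the wells. The caps are red (286,101), yellow (346,101), green (287,147) and blue (348,149). I'll measure cap centres and dish poses.

```bash
cat >> h.py <<'E'
def dish(col,cam='top',fresh=True):
    i=viewer.camera_info(cam)
    if fresh: shot(cam)
    for d in viewer.silhouettes('dish_'+col,cam)[:1]:
        m=d['mask'].astype(np.uint8)
        c=max(cv2.findContours(m,cv2.RETR_EXTERNAL,cv2.CHAIN_APPROX_NONE)[0],key=cv2.contourArea)
        P=np.array([plane(p,14,i)[:2] for p in c[:,0].astype(float)],np.float32)
        (x,y),s,an=cv2.minAreaRect(P); th=np.deg2rad(an); th=(th+np.pi/4)%(np.pi/2)-np.pi/4
        return round(x,1),round(y,1),round(float(th),3),np.round(s,1),round(d['confidence'],2)
E
python3 - <<'E'
from h import *
i=viewer.camera_info('wrist');shot('wrist')
for n in 'red green blue yellow'.split():
    d=viewer.silhouettes('tub_'+n,'wrist')[0];ys,xs=np.nonzero(d['mask'])
    print(n,d['confidence'],xs.mean(),ys.mean(),xs.min(),xs.max(),ys.min(),ys.max())
for n,p in dict(red=(286,101),yellow=(346,101),green=(287,147.5),blue=(348,149)).items(): print(n,plane(p,80,i).round(1))
for n in 'red green blue yellow'.split(): print(n,dish(n),dish(n,'wrist',False), find('dish_'+n,'top',viewer.camera_info('top')))
E
```

```text
red 0.79 286.27561475409834 101.03073770491804 269 303 83 118
green 0.79 287.63580998781975 146.84043848964677 271 303 131 163
blue 0.6 348.12267657992567 147.56753407682777 332 364 132 163
yellow 0.63 345.1501103752759 100.76600441501104 329 361 83 118
red [565.6 297.5  80. ]
yellow [594.  216.6  80. ]
green [503.3 275.4  80. ]
blue [530.9 189.9  80. ]
red (578.3, 259.8, 0.333, array([380.7, 194.5]), 0.74) (456.7, -306.9, 0.027, array([ 86.4, 105.8]), 0.77) [(array([ 455.4, -312.2,    0. ]), 0.89)]
green (591.1, -47.8, -0.092, array([89.8, 93.5]), 0.88) (590.5, -47.4, -0.085, array([100.6,  93.5]), 0.82) [(array([587.8, -48.5,  -3.9]), 0.72), (array([ 637.5, -430.1,    2.5]), 0.43)]
blue (600.8, -320.7, -0.03, array([89.8, 95. ]), 0.82) (601.2, -319.6, -0.055, array([109.9,  92.6]), 0.68) [(array([ 597.9, -322.9,    1.1]), 0.56)]
yellow (436.6, -59.5, -0.132, array([90.5, 90. ]), 0.71) (435.0, -58.7, -0.137, array([101. ,  92.6]), 0.78) [(array([435.9, -61.3,   1.2]), 0.96)]
```

```bash
cat >> h.py <<'E'
def dishpose(col):
    i=viewer.camera_info('top')
    for _ in range(3):
        shot('top'); ok=[]
        for d in viewer.silhouettes('dish_'+col,'top'):
            c=max(cv2.findContours(d['mask'].astype(np.uint8),cv2.RETR_EXTERNAL,cv2.CHAIN_APPROX_NONE)[0],key=cv2.contourArea)
            P=np.array([plane(p,14,i)[:2] for p in c[:,0].astype(float)],np.float32)
            (x,y),s,an=cv2.minAreaRect(P); th=np.deg2rad(an); th=(th+np.pi/4)%(np.pi/2)-np.pi/4
            if min(s)>80 and max(s)<103 and y<80: return float(x),float(y),float(th)
    raise RuntimeError('dish '+col)
def target(d,off=88): return np.array([d[0]-off*np.sin(d[2]),d[1]+off*np.cos(d[2])])
def pp(col,xy):
    x,y=xy
    r=mv([x,y,210],BT); grip(0.72)
    robot.servo_line([x,y,41],feed=150); g=grip(0.0,20); st()
    robot.servo_line([x,y,210],feed=150); 
    if robot.observe()['grip_width']<0.4: st(); raise RuntimeError('missed')
    d=dishpose(col); print(col,'dish',np.round(d,2)); t=target(d)
    r=mv([*t,180],d[2]+np.pi/2)
    robot.servo_line([*t,70],feed=150); robot.servo_line([*t,36.5],feed=60); st()
    grip(0.72); robot.servo_line([*t,180],feed=200); st(); return t
E
python3 - <<'E'
from h import *
pp('blue',(530.9,189.9))
shot('top','t1')
print(dishpose('blue'),find('tub_blue','top',viewer.camera_info('top')))
E
```

```text
t29.6 [531.2 190.   41.5] F [-0.5  0.4  4.3] w0.496 gf20.0 j7 -1.46
blue dish [ 6.0178e+02 -3.2269e+02 -2.0000e-02]
t34.2 [ 602.8 -234.4   36.2] F [-1.7  1.2  2.6] w0.497 gf20.0 j7 -2.35
t35.6 [ 602.7 -234.1  178.9] F [-1.   0.3 -0. ] w0.718 gf0.0 j7 -2.45
(599.121826171875, -324.4178771972656, -0.03008839399571528) [(array([779.9,   9.5,   2.3]), 0.74)]
```

View pics/t1.png

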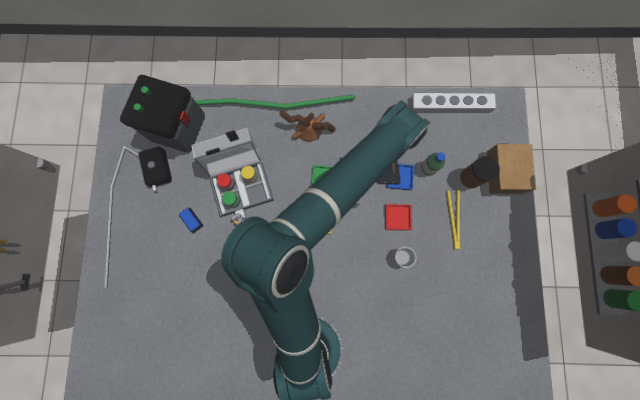

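Blue was gripped and released cleanly; its dish is at (400,177) and the arm hides the tub. Now the rest.

Run:
```python
from h import *
pp('red',(565.6,297.5))
pp('green',(503.3,275.4))
pp('yellow',(594.,216.6))
mv(B(-60,0,330),BT); st()
i=viewer.camera_info('scene');shot('scene','s2');shot('top')
for c in 'red green blue yellow'.split():
    d=dishpose(c); print(c,np.round(d,2),'target',target(d).round(1))
    for cam in ('top','scene'):
        i=viewer.camera_info(cam);shot(cam)
        print('  tub',find('tub_'+c,cam,i),'dish',find('dish_'+c,cam,i))
```

```text
t39.7 [565.9 297.9  41.6] F [-1.1  0.3  3.2] w0.496 gf20.0 j7 -1.47
red dish [ 4.5278e+02 -3.0851e+02 -2.0000e-02]
t44.6 [ 453.8 -220.2   36.1] F [-0.7  1.   1.1] w0.500 gf20.0 j7 -2.11
t46.0 [ 453.8 -219.9  179.2] F [ 0.1  0.4 -0.3] w0.719 gf0.0 j7 -2.33
t49.7 [503.5 275.8  41.5] F [-1.7  0.5  3.9] w0.498 gf20.0 j7 -1.11
green dish [ 5.911e+02 -4.609e+01 -9.000e-02]
t53.8 [598.8  41.6  36.2] F [-0.8  1.   1.8] w0.494 gf20.0 j7 -2.46
t55.2 [598.5  41.9 178.8] F [-0.2  0.1 -0.4] w0.723 gf0.0 j7 -2.56
t58.4 [594.2 216.9  41.5] F [-0.7 -0.1  4. ] w0.497 gf20.0 j7 -0.99
yellow dish [ 4.4492e+02 -3.4940e+01 -1.4000e-01]
t62.4 [457.1  51.9  36.1] F [ 0.7 -0.6 -1.7] w0.495 gf20.0 j7 0.26
t63.7 [456.5  52.4 179.3] F [ 0.2  0.2 -0.6] w0.717 gf0.0 j7 -0.02
t65.0 [492.2 228.1 329.1] F [ 0.3 -0.1 -1.1] w0.719 gf0.0 j7 -1.39
red [ 4.5429e+02 -3.1009e+02 -2.0000e-02] target [ 455.8 -222.1]
  tub [(array([ 456.8, -222.3,   -1.9]), 0.61)] dish [(array([ 455.2, -311.7,   -1.4]), 0.58)]
  tub [(array([ 454.5, -220.9,    1.5]), 0.79), (array([388. , 227.2,  83.9]), 0.73)] dish [(array([ 454.5, -315.9, 
[... 305 characters left out ...]
0.69)]
blue [ 6.0026e+02 -3.2170e+02 -7.0000e-02] target [ 606.4 -233.9]
  tub [(array([ 6.035e+02, -2.342e+02, -2.000e-01]), 0.68), (array([442.2, -36. ,  -0.9]), 0.67)] dish [(array([ 5.997e+02, -3.201e+02,  2.000e-01]), 0.92), (array([616.9, 270.8,  32.1]), 0.57)]
  tub [(array([ 605.5, -237.9,   -0. ]), 0.59)] dish [(array([ 603. , -324.9,   -1.9]), 0.92), (array([ 636.7, -432.4,   -2.3]), 0.46)]
yellow [ 4.4322e+02 -3.4650e+01 -1.4000e-01] target [455.9  52.4]
  tub [(array([461.7,  50.8,  -0.5]), 0.65), (array([597.4,  42.6,   1.7]), 0.28)] dish [(array([441.4, -35. ,   1.2]), 0.78)]
  tub [(array([457.5,  47.6,  -1.7]), 0.74)] dish [(array([ 4.423e+02, -3.620e+01, -2.000e-01]), 0.76)]
```

View pics/s2.png

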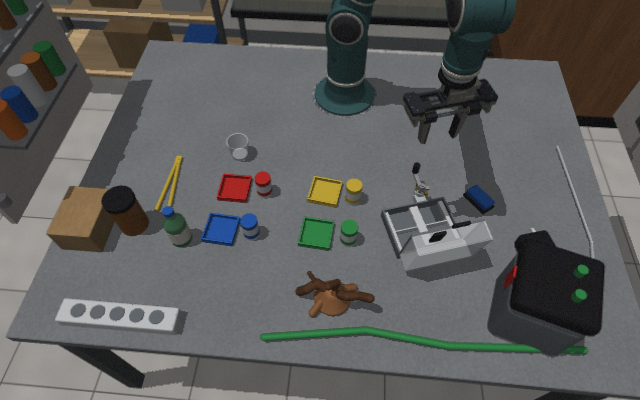

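All four tubs stand at their dishes: red (263,184), blue (249,227), yellow (354,191), green (348,232). The yellow dish had been nudged aside, and its tub was placed against the new pose. Now I'll shut the hood and swing the lever back.

Run:
```python
from h import *
dz=np.array([0,0,-15.])
mv(tab(1.75)+[0,0,90],BT); grip(0.55)
robot.servo_line(list(tab(1.75)+dz),feed=100); st()
grip(0.0,15); st()
for a in np.r_[np.arange(1.65,0.04,-.1),0.0]:
    robot.servo_line(list(tab(a)+dz),feed=90)
    if round(a*20)%8==1: st()
st(); grip(0.55); robot.hold(.3)
p=np.array(robot.observe()['tcp_pos']); robot.servo_line(list(p+[0,0,130]),feed=150)
st()
robot.movep(list(knob(1.5)+[0,0,110]),list(down(BT+1.5))); grip(.42)
i=viewer.camera_info('wrist');shot('wrist','w4')
print(find('lid_tab','wrist',i),tab(0),find('latch_knob','wrist',i),knob(1.5))
```

```text
t69.1 [686.9 249.  190.4] F [ 0.2 -0.1  0.1] w0.551 gf0.0 j7 -1.15
t69.5 [686.7 248.4 189.9] F [ 1.9 -2.1  1.7] w0.322 gf15.0 j7 -1.15
t69.9 [670.2 242.9 194.7] F [ 2.1 -2.7  0.3] w0.323 gf15.0 j7 -1.15
t71.3 [602.9 219.9 196.2] F [ 0.5 -3.2  4.3] w0.325 gf15.0 j7 -1.13
t72.7 [540.5 198.7 170. ] F [-1.7  1.1  1.8] w0.320 gf15.0 j7 -1.10
t74.1 [492.5 182.3 120.5] F [-3.2  4.9 -0. ] w0.326 gf15.0 j7 -1.05
t75.5 [466.5 173.5  54.7] F [-2.7  4.8 -1.3] w0.321 gf15.0 j7 -0.96
t75.8 [465.1 173.   45.9] F [-3.3  6.  -1. ] w0.320 gf15.0 j7 -0.94
t77.6 [464.7 171.8 175.3] F [ 0.2 -0.4  0.1] w0.550 gf0.0 j7 -1.14
[] [465.31993384 171.79726919  61.        ] [(array([385.8, 228.7,  90.2]), 0.59)] [386.92681501 228.34597778  88.5       ]
```

View pics/w4.png

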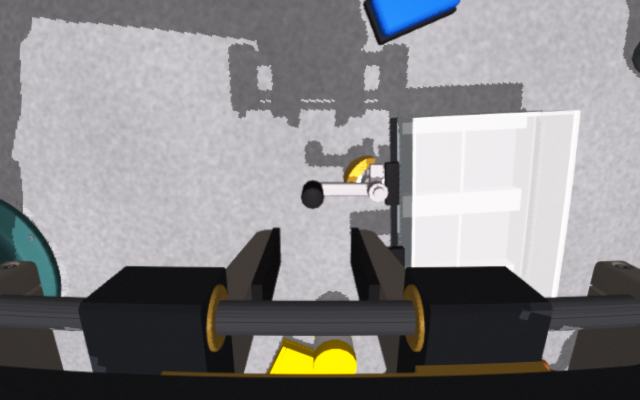

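The hood is shut and the tubs are out. The knob at (312,193) is still at open rest, so I'll swing it back.

Run:
```python
from h import *
dz=np.array([0,0,-17.])
robot.servo_line(list(knob(1.5)+dz),feed=120); grip(0.0,20); st()
for a in np.r_[np.arange(1.4,0.05,-.1),0.0,-.03]:
    robot.servo_line(list(knob(a)+dz),feed=60,rotation=list(down(BT+a)))
    if round(a*10)%3==0: st()
grip(0.42); robot.hold(.3); st()
robot.servo_line(list(knob(0)+[0,0,110]),feed=150)
i=viewer.camera_info('wrist');shot('wrist','w5')
print(find('latch_knob','wrist',i),knob(0),px(knob(0)+[0,0,10],i))
mv([420,150,400],BT); 
for c in 'scene','top': shot(c);i=viewer.camera_info(c);print(find('latch_knob',c,i))
```

```text
t80.7 [384.6 228.   71.5] F [-6.  -1.1  6.7] w0.210 gf20.0 j7 0.13
t81.4 [382.4 245.9  73.1] F [-7.2 -3.8  9.2] w0.212 gf20.0 j7 -0.14
t82.2 [385.9 264.4  74.9] F [-7.8 -0.8  5.6] w0.211 gf20.0 j7 -0.41
t82.9 [395.6 281.3  72.9] F [-3.4  5.  -3.1] w0.214 gf20.0 j7 -0.66
t83.7 [409.1 293.7  66.8] F [-1.4  5.7 -5.8] w0.212 gf20.0 j7 -0.90
t84.5 [425.4 301.7  61.4] F [-2.2  5.8  0.5] w0.210 gf20.0 j7 -1.14
t84.7 [426.2 302.   61.4] F [-5.1  5.4  0.6] w0.210 gf20.0 j7 -1.16
t85.5 [426.8 301.2  61. ] F [-0.6 -0.7  0.1] w0.418 gf0.0 j7 -1.17
[(array([424.4, 301.4,  80.3]), 0.83)] [425.03275606 300.72435442  78.        ] [314.48301492 200.53974557]
[(array([ 6.052e+02, -2.354e+02, -6.000e-01]), 0.63), (array([427. , 301.9,  78.5]), 0.62)]
[(array([ 311.9, -321.6,   -2. ]), 0.63), (array([462.2, 167.1,  58.5]), 0.23)]
```

View pics/w5.png

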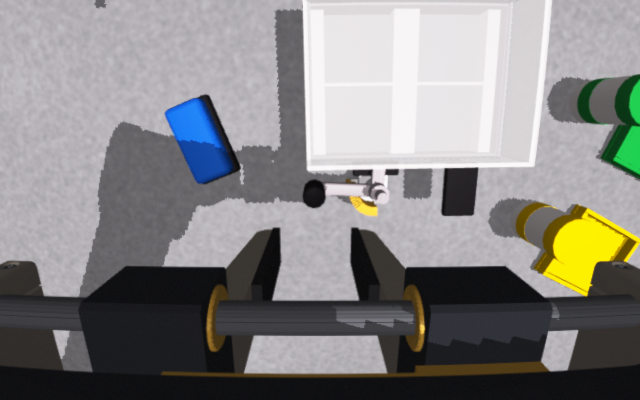

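The lever lies parallel to the box front, with the knob at (314,193) and at notch height, so it is locked. I'll take one wrist look at the placings.

Run:
```python
from h import *
mv([520,-60,420],0.0)
def rep(cols,fn):
    robot.hold(.3); i=viewer.camera_info('wrist');shot('wrist',fn)
    for c in cols:
        d=dish(c,'wrist',False); print(c,d,find('dish_'+c,'wrist',i),'tub',find('tub_'+c,'wrist',i))
rep(['green','yellow'],'w6')
mv([450,-290,420],0.0)
rep(['red','blue'],'w7');st()
a,b=(cv2.imread('pics/%s.png'%f) for f in('w6','w7'))
cv2.imwrite('pics/w67.png',np.vstack([a[:290],b[:290]]))
```

```text
green (591.8, -49.9, -0.081, array([91.1, 92.1]), 0.98) [(array([586.5, -49.5,   1.5]), 0.92), (array([444.2, -34.8,   1.1]), 0.57)] tub [(array([ 6.042e+02,  3.840e+01, -2.000e-01]), 0.7)]
yellow (443.2, -38.1, -0.148, array([91.4, 93.1]), 0.76) [(array([444.4, -37.3,   3.8]), 0.93)] tub [(array([460.1,  48.5,  -3.8]), 0.58), (array([ 598.7, -323.9,   -1.3]), 0.16)]
red (452.2, -313.9, -0.02, array([90.7, 87.7]), 0.78) [(array([ 456.2, -314.3,   -1.5]), 0.97)] tub [(array([ 458.3, -217.1,    1.9]), 0.85)]
blue (600.4, -325.1, -0.076, array([90. , 92.2]), 0.74) [(array([ 599.6, -323.7,   -3.3]), 0.91)] tub [(array([ 6.062e+02, -2.343e+02, -2.000e-01]), 0.82)]
t91.0 [ 450. -290.  420.] F [-0.3 -0.9 -0.6] w0.419 gf0.0 j7 -0.82
```

View pics/w67.png

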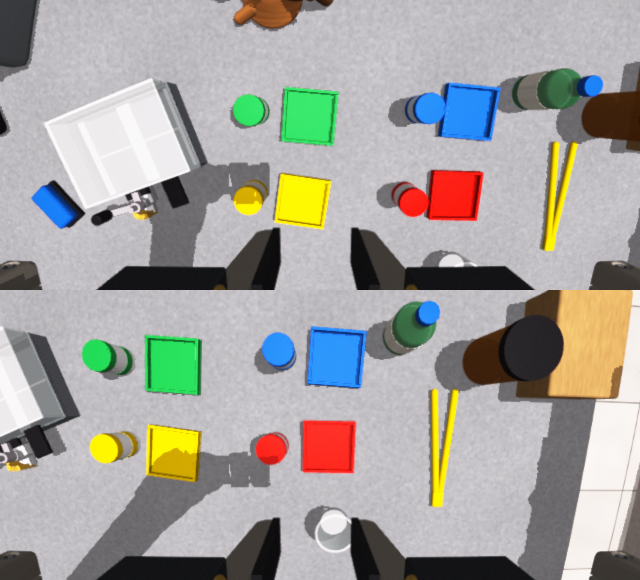

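The gaps look about right, but red's seems slightly wide. I'll check the cap centres and re-place red if that's confirmed.

Run:
```python
from h import *
i=viewer.camera_info('wrist')
for n,p in dict(red=(271,159),blue=(278,60)).items(): print(n,plane(p,75,i).round(1))
t=plane((271,159),75,i); D=-314.0+88.0
if abs(t[1]-D)>3.5 and abs(t[1]+220)<5:
    x=454.;y=(t[1]-220.2)/2; print('nudge',y,'->',D)
    mv([x,y,180],-.02+np.pi/2); grip(.72)
    robot.servo_line([x,y,38],feed=150); grip(0,15); robot.servo_line([x,y,40],feed=40)
    robot.servo_line([x,y+D-t[1],40],feed=30); robot.servo_line([x,y+D-t[1],37.5],feed=30); st(); grip(.72)
    robot.servo_line([x,y+D-t[1],180],feed=150)
mv([450,-290,420],0.0); robot.hold(.3); i=viewer.camera_info('wrist');shot('wrist','w8')
print(dish('red','wrist',False),find('tub_red','wrist',i));st()
```

```text
red [ 455.7 -221.7   75. ]
blue [ 601.6 -235.9   75. ]
nudge -220.95592141014248 -> -226.0
t95.0 [ 454.2 -225.7   37.8] F [-0.8  0.7  4. ] w0.497 gf15.0 j7 -1.90
(452.4, -313.5, -0.001, array([91.8, 90.6]), 0.59) [(array([ 455. , -227. ,   -1.5]), 0.67)]
t98.2 [ 450.  -289.9  419.8] F [ 0.5 -0.  -0.4] w0.722 gf0.0 j7 -0.84
```

View pics/w8.png

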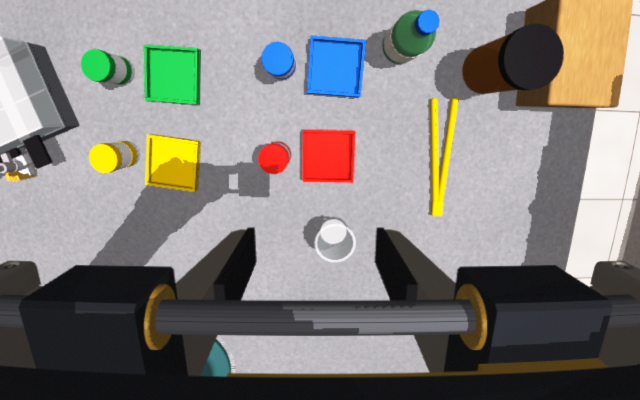

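All four tubs stand upright beside their dishes: green (98,66), yellow (106,156), blue (278,61), red (273,158). I'm handing the job in.

```bash
python3 -c "
from cell import robot
print(robot.job_done())"
```

```text
the job is handed in; nothing more can be done
None
```

I handed the job in at about 98 s: all four tubs stand upright roughly 20 mm left of their dishes (yellow's follows its dish, which got knocked partway through), the hood is shut, and the lever is back in its low notch.

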